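# Dry-close the petal embossing press

### The arm

A 6-joint arm with a two-finger parallel gripper is mounted at the origin on the work surface; the furniture and walls round the work are solid. World frame = base frame: x ahead of the robot, y to its left, z up, the work surface at z = 0. Lengths are in m, angles in rad, forces in N, time in s.
With the tool pointing down it reaches from about 0.3 to 0.775 m from the base axis. Payload 14.6 kg.
Tool frame: the origin (TCP) lies at the very end of the fingers, on their centre line; the grasp point (between the pads) lies 19 mm behind it; z points along the fingers, y is the line along which they close (so a half turn about z gives the same grasp; the last joint's range is limited). The gripper opens to 94 mm and grips with 3 to 60 N. Pads are 16 mm wide; open, the fingers measure 119 mm over their backs; the gripper's body (75 mm by 177 mm) begins 78 mm behind the grasp point.
Start: joints at [-1.373, 0.3, 1.521, -0, 1.321, -0.067], TCP at [0.144, -0.531, 0.205] pointing down, gripper open.
Joint ranges: [-3.03, 3.03], [-0.79, 2.21], [0.23, 2.52], [-1.04, 4.18], [0, 3.07], [-2.55, 2.55]. Speed limits (rad/s): [2.22, 2.22, 2.57, 3.14, 3.14, 3.14].

### API

Orientations are given as [roll, pitch, yaw] about the fixed x, y, z axes, in that order (R = Rz(yaw) Ry(pitch) Rx(roll)).
In Python, from station import ctrl, cams gives the robot as it stands. The module is installed in compiled form; this text tells all that it offers.
- The arm moves only by the tool arm_command, never from a script. Its argument "plan" is a list that holds one entry, the list of rows, each a list of 7 numbers: the shift along the tool's x, y, z in a scale on which 1.0 is 50 cm, then the turn, a rotation vector about the tool's x, y, z in normalised numbers (1 is pi rad), then the closure, from -1 (fully open) to 1 (shut). A call has 1 to 12 rows; each row is the pose to reach, as a shift and turn from the pose commanded when the call began, along the tool's axes at that moment; what a row does not reach only later rows make up. A row lasts 1/10 s, in which the tool goes at most 50 mm and 8.59 degrees, less where a joint would pass 70% of its speed; a pose out of reach is approached as far as the arm can. Shift and turn numbers lie between -1 and 1, and a call with a number outside is refused. A call with a gripper value outside its range is refused whole. The fingers move at their own pace and stop on an object; "squeeze" is the grip in N (left out, the last holds). Time passes only in rows, so rows that repeat a pose let the fingers close. It gives the time, the measured TCP pose, the force, the opening and the grip force at its end, in the units of the state.
- ctrl.get_obs(): the state, without advancing time (a new reading comes with each control period).
- cams.camera(name): name is "side" or "top" or "wrist"; returns (picture, depth): 400x640x3 uint8, blue, green, red; 400x640 float32, m along the optical axis (not along the pixel's ray), 0 where there is no reading.
- cams.camera_info(name): a dict with "fx", "fy", "cx", "cy" (pixels), "world_to_cam" (4x4, takes a point from world to camera coordinates). Camera axes: x right, y down, z forward; pixel columns grow to the right and rows downward; lengths in m; the calibration is good to about 2 mm. The wrist camera is an equidistant fisheye: a pixel r from the principal point sees the ray r / f radians off the axis. A picture is of the moment at which its call begins: read the wrist's pose just before it. camera_info takes no time and is no camera call; for the wrist camera it gives the pose at the moment of the call.
- ctrl.hand_in(): hands the job in; it is judged then, once.
The state is a dict: "time_s": time; "qpos": joint angles; "joint_vel": joint speeds; "tau": joint torques, N m; "ee_pos": TCP position; "eef_rot": TCP orientation; "force": force on the tool from outside, world axes, zero at the start; "moment": the same for the moment, N m; "grip_width": finger opening in m; "grip_force": force on a finger pad.
Only numpy, scipy, OpenCV 4.12 (cv2) and the standard library are available. Lean on these libraries where they do the work, as an engineer would, in place of code of your own. Each camera call takes 0.05 s, during which the arm holds its last target. There are 200 camera calls.

### The job

Dry-close the flower maker's embossing press to check that its tools fit. Nothing is to be picked up: with a fingertip, push the die slide by its turned-up tab all the way in against its stop, under the punch, and only then push the arms of the three-armed wheel round clockwise (seen from above) until the punch sits firmly on the bottom of the die and the wheel goes no further. Leave the press closed and under pressure, and leave the things standing round it undisturbed.

Things in the scene. Friction and masses are not known exactly. Their poses are not given: they have to be found in the camera images.
- press: Small fixed bench press: green cast bed 18 mm high and 160 mm wide, two steel columns (at y = +-62 mm), bridge. Origin on the table under the screw axis, z up; +x is the way the die slide goes in, away from the robot (yaw 0 to 29 deg). Bed from x = -155 to +75 mm; guide rails beside the slide reach z = 37 mm.
- die_slide: Loose steel slide, about 0.9 kg, in the guides of the bed: plate 175 x 72 x 10 mm, a 60 x 60 x 22 mm brass die block on it, a turned-up tab at its outer end. Origin under the die's axis on the plate's underside, axes as the press. Starts 25 to 55 mm short of home; home is press x = 0, where its inner end meets a fixed stop. Slides with 3 to 8 N; strips over its edges hold it down.
- push_tab (a point): Centre of the outer, flat upright face of the tab on the die slide: the face to push on. The face is 50 mm wide and reaches from 28 to 63 mm above the table; it looks to press -x. It lies 135 mm from the die axis; nothing stands above it or outside it. (A fixed desk lamp is close to the robot's left: foot near x = 0.31, y = 0.13, shade 0.5 m up near x = 0.07, y = 0.28; at short reach stay low.)
- die_floor (a point): Centre of the flat floor of the die's round cavity (38 mm across, 10 mm deep, chamfered mouth; floor 40 mm and die top 50 mm above the table).
- punch_tip (a point): Centre of the flat lower end of the punch (34 mm across, chamfered) under the crosshead. It moves straight down the screw axis with the wheel; 57 mm above the table at wheel value 0, always clear over the die at the start.
- wheel (a joint): Angle of the three-armed wheel on the screw, rad; grows clockwise seen from above. Each rad lowers wheel, crosshead and punch by 4.77 mm (30 mm a turn). Starts at 0 (raised) to 1.0; at about 3.6 the punch meets the die floor and the wheel stops. Friction 0.2 N m (4 N at 55 mm radius); it stays where left and the screw keeps its pressure. Leaning on an arm with 10 to 15 N at the end seats it.
- wheel_hub (a point): Centre of the wheel's hub (40 mm across, top end 14 mm above this point) on the screw axis, at the height of the arms: 170 mm above the table at wheel value 0, about 153 mm with the punch seated.
- wheel_arm_1 (a point): Centre of the 26 mm iron ball at the end of one arm of the wheel, 78 mm from the screw axis. The arm is a level round bar 11 mm thick, bare between 20 and 65 mm from the axis; three alike arms stand 120 deg apart.
- wheel_arm_2 (a point): The same on arm 2.
- wheel_arm_3 (a point): The same on arm 3.
- crosshead: The moving iron crosshead that carries punch, screw and wheel. Origin at the middle of its underside on the screw axis, 77 mm above the table at wheel value 0, 20 mm above the end of the punch.
- bridge_top (a point): Top of the fixed bridge, at the screw, 136 mm above the table, under the wheel. The bridge spans 56 x 166 mm (press x, y); nuts on it reach 144 mm: at y = +-62 mm and, 48 mm across, at the screw.
- thread_reel_1: Bystander, to be left alone: wooden thread reel with thread on it, 32 mm across and 44 mm high, standing on the table beside the press. Origin at the centre of its underside.
- bobbin: Bystander, to be left alone: turned wooden bobbin, 72 mm across and 58 mm high, standing on the table beside the press. Origin at the centre of its underside.
- brass_weight: Bystander, to be left alone: small brass weight with a neck, 36 mm across and 58 mm high, standing on the table beside the press. Origin at the centre of its underside.
- dye_bottle: Bystander, to be left alone: small glass dye bottle with a dark cap, 42 mm across and 67 mm high, standing on the table beside the press. Origin at the centre of its underside.

How it is judged:
On the way, in this order (a step that is already met when the one before it is completed fails the run):
1. the die slide is pushed home against its stop while the punch is still clear above the die (x of die_floor in the frame of press above -0.002 m and horizontal distance between punch_tip and die_floor below 0.003 m and z of punch_tip in the frame of die_floor above 0.01 m), for 0.2 s.
2. the wheel is wound down until the punch bears on the floor of the die (x of die_floor in the frame of press above -0.002 m and horizontal distance between punch_tip and die_floor below 0.003 m and z of punch_tip in the frame of die_floor below 0.0015 m and contact force between crosshead and die_slide above 10 N), for 0.2 s.
At the end, for the whole second after the job is handed in: The die slide is home (within 2 mm of its stop, die within 3 mm of the punch axis), the end of the punch is within 1.5 mm of the floor of the die and presses on it with more than 10 N with the wheel left alone, and slide and wheel are at rest (all of step 2 and linear speed of die_slide below 0.01 m/s and velocity of joint wheel between -0.03 and 0.03 rad/s); the robot touches nothing.
It fails at once if the die slide is lifted in its guides by more than 4 mm (z of die_floor in the frame of press above 0.044 m).
It fails at once if the punch is driven down on the die while the slide is not home (contact force between crosshead and die_slide above 5 N and horizontal distance between punch_tip and die_floor above 0.004 m).
It fails at once if a bystander (thread reel, bobbin, brass weight or dye bottle) is moved by more than 15 mm or tipped (distance of any of thread_reel_1, bobbin, brass_weight, dye_bottle from where it was at the start of the episode above 0.015 m or angle between any of thread_reel_1, bobbin, brass_weight, dye_bottle's own z axis and vertical above 0.3 rad).
It also fails if it takes over 58 s, if anything falls off the work surface, if the arm or the gripper's body presses on something with over 40 N, if the wrist force passes 120 N, or if a joint passes its speed limit or range.

## Working session

There is one attempt and no reset: what is moved stays moved. The work goes in short steps, Python scripts to look and compute and a tool call to move; the robot and the scene stay as the last step left them, time stands still between calls to the robot, and variables do not carry over. Pictures are saved under pics/ and viewed, at most 10 in all, crops included, and the job is handed in when it is done.

Besides the shell and the picture viewer there is one more tool, called as name(argument=value, ...), one argument or row to a line, values as JSON. arm_command: Moves the arm, as the interface text tells. Its arguments: {"type":"object","properties":{"plan":{"type":"array"},"squeeze":{"type":"number"}},"required":["plan"]}

```bash
mkdir -p pics; ls; cat > h.py <<'E'
import numpy as np, cv2
from station import ctrl, cams
def grab(n):
    i=cams.camera_info(n); p,d=cams.camera(n); return p,d,i
def pts(d,i):
    v,u=np.mgrid[0:400,0:640]; P=np.stack([(u-i['cx'])/i['fx']*d,(v-i['cy'])/i['fy']*d,d],-1)
    T=np.linalg.inv(np.array(i['world_to_cam'])); return P@T[:3,:3].T+T[:3,3]
E
python3 - <<'E'
from h import *
for n in('top','side'):
    p,d,i=grab(n); cv2.imwrite(f'pics/{n}0.png',p); np.savez(f'{n}0.npz',p=p,d=d)
    W=pts(d,i); print(n,i['fx'],i['cx'],i['cy'],np.linalg.inv(np.array(i['world_to_cam'])).round(3).tolist())
o=ctrl.get_obs();print(o)
E
```

```text
pics
top 506.81263849052027 318.88411636334047 204.5340472504424 [[-0.026, -0.974, 0.224, 0.312], [-1.0, 0.026, -0.003, -0.261], [-0.003, -0.224, -0.975, 1.141], [0.0, 0.0, 0.0, 1.0]]
side 384.1256426697329 326.59492192286336 205.75319448374486 [[0.96, -0.112, 0.258, 0.325], [-0.281, -0.371, 0.885, -1.025], [-0.003, -0.922, -0.388, 0.46], [0.0, 0.0, 0.0, 1.0]]
{'time_s': 0.1, 'qpos': array([-1.37258479e+00,  3.00425278e-01,  1.52147909e+00, -8.13435403e-06,
        1.32068220e+00, -6.66018582e-02]), 'joint_vel': array([-0.00022128, -0.00186817, -0.00187926,  0.00016583, -0.002612  ,
       -0.00075795]), 'tau': array([ 1.76518624e-03, -5.32644475e+01, -3.53284156e+01,  7.09405169e-02,
        2.34515715e-02, -5.47803313e-05]), 'ee_pos': array([ 0.14390276, -0.53061821,  0.2049546 ]), 'eef_rot': array([-3.14060042e+00, -5.82854083e-05,  2.64815379e-01]), 'force': array([-0.29553573,  0.78696051,  0.70102279]), 'moment': array([-0.04208977,  0.04115428,  0.01622368]), 'grip_force': 0.0, 'grip_width': 0.0940361733023137}
```

View pics/top0.png

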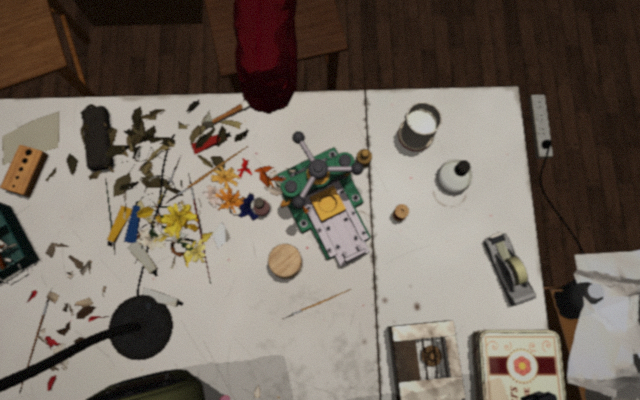

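View pics/side0.png

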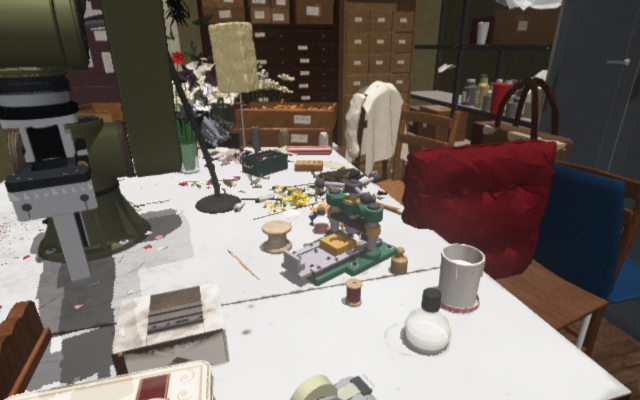

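The top view shows the press around (325,200). The hub is near (318,170), with balls at (299,136), (298,202) and (362,165), and the slide's tab edge is near (350,258). The bystanders are the bobbin (284,260), dye bottle (260,207), weight (364,157) and reel (401,212).

```bash
python3 - <<'E'
from h import *
z=np.load('top0.npz'); i=cams.camera_info('top'); W=pts(z['d'],i)
c=cv2.resize(z['p'][115:290,240:420],None,fx=4.4,fy=3.4*1,interpolation=cv2.INTER_CUBIC)
c=cv2.resize(z['p'][120:280,240:420],(720,640)[:2],interpolation=cv2.INTER_CUBIC)[:600]; cv2.imwrite('pics/topc.png',c)
for (u,v) in [(318,170),(299,136),(298,203),(362,165),(344,161),(290,186),(284,260),(260,207),(364,157),(401,212),(350,262),(329,204),(345,235)]:
    print(u,v,W[v,u].round(4))
X,Y,Z=W[...,0],W[...,1],W[...,2]
# wheel pixels
m=(Z>.15)&(Z<.2)&(abs(X-.5)<.25)&(abs(Y+.26)<.15)
n,l,s,cc=cv2.connectedComponentsWithStats(m.astype(np.uint8))
for k in range(1,n):
    if s[k,4]>15: print(s[k],W[l==k].mean(0).round(4))
# green bed
hsv=cv2.cvtColor(z['p'],cv2.COLOR_BGR2HSV)
g=(hsv[...,0]>65)&(hsv[...,0]<95)&(hsv[...,1]>80)&(abs(Z-.018)<.008)&(Y<-.15)&(Y>-.4)
q=W[g][:,:2].astype(np.float32); r=cv2.minAreaRect(q); print('bed',g.sum(),r,cv2.boxPoints(r).round(3).tolist())
# tab
t=(Z>.055)&(Z<.07)&(X<.42)&(X>.25)&(Y<-.2)&(Y>-.42)
q=W[t]; print('tab',t.sum(),q.mean(0)); 
if t.sum()>5: print(cv2.minAreaRect(q[:,:2].astype(np.float32)))
E
```

```text
318 170 [ 0.6024 -0.2644  0.1829]
299 136 [ 0.6754 -0.2281  0.1801]
298 203 [ 0.5373 -0.2237  0.18  ]
362 165 [ 0.6619 -0.3671  0.0171]
344 161 [ 0.6337 -0.3188  0.1388]
290 186 [ 0.5821 -0.2066  0.1429]
284 260 [ 0.4415 -0.1869  0.0583]
260 207 [ 0.5588 -0.1358  0.0596]
364 157 [ 0.6699 -0.3692  0.0514]
401 212 [ 0.5437 -0.4467  0.0388]
350 262 [ 0.4405 -0.3316 -0.0042]
329 204 [ 0.5661 -0.2873  0.0393]
345 235 [ 0.4972 -0.321   0.0276]
[ 292  131   71   78 1092] [ 0.6065 -0.2635  0.1754]
bed 665 ((0.5719051361083984, -0.27965325117111206), (0.2244294434785843, 0.15485237538814545), 25.381492614746094) [[0.43700000643730164, -0.257999986410141], [0.5040000081062317, -0.39800000190734863], [0.7059999704360962, -0.3019999861717224], [0.6399999856948853, -0.16200000047683716]]
tab 184 [ 0.29038041 -0.39038307  0.06486113]
((0.34746894240379333, -0.31945762038230896), (0.27529361844062805, 0.04375755786895752), 52.21696472167969)
```

View pics/topc.png

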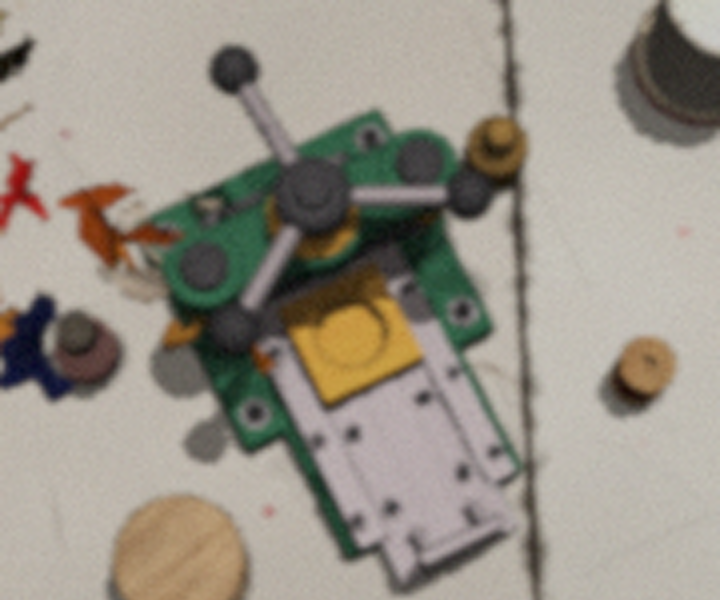

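The crop shows the balls at (298.5,137), (357,168) and (299,202), the hub top at (318,168), the die mouth at (328,204) and the tab from (341,265) to (368,250), all in full-picture pixels. Next I cast rays onto planes at the known heights.

```bash
cat >> h.py <<'E'
def ray(i,u,v,z):
    T=np.linalg.inv(np.array(i['world_to_cam'])); d=T[:3,:3]@np.array([(u-i['cx'])/i['fx'],(v-i['cy'])/i['fy'],1]); return T[:3,3]+d*(z-T[2,3])/d[2]
E
python3 - <<'E'
from h import *
from scipy.spatial.transform import Rotation as R
z=np.load('top0.npz'); i=cams.camera_info('top'); W=pts(z['d'],i)
h=0.167
hub=ray(i,318,168.25,h+.014); print('hub',hub)
for u,v in [(298.5,137.25),(356.75,168),(299.25,201.75)]:
    b=ray(i,u,v,h+.002); e=b-hub; print('ball',b.round(4),np.hypot(e[0],e[1]).round(4),np.degrees(np.arctan2(e[1],e[0])).round(1), W[int(v)-2:int(v)+3,int(u)-2:int(u)+3,2].round(3).max())
print('hubtop',np.median(W[165:172,315:322,2]))
d=ray(i,328,203.75,.05); y=np.radians(25.4); e=d-hub; a=np.array([np.cos(y),np.sin(y)]); n=np.array([-a[1],a[0]])
print('die',d,e[:2]@a,e[:2]@n)
for u,v in [(341.2,266.5),(369,251)]: print('tab',ray(i,u,v,.063), (ray(i,u,v,.063)-hub)[:2]@a)
# side-view: tab face & wheel cluster
z=np.load('side0.npz'); i=cams.camera_info('side'); S=pts(z['d'],i)
L=(S[:,:,:2]-hub[:2]); A=L@a; N=L@n; Z=S[...,2]
m=(A<-.13)&(A>-.25)&(abs(N)<.04)&(Z>.03)&(Z<.07); q=np.c_[A[m],N[m],Z[m]]
print('side tab',m.sum(),np.percentile(q,[1,10,50,90,99],axis=0).round(4))
m=(np.hypot(A,N)<.095)&(Z>.15)&(Z<.2);print('wheel z',m.sum(),np.percentile(Z[m],[1,50,99]).round(4))
p=z['p'][170:310,260:420]; cv2.imwrite('pics/sidec.png',cv2.resize(p,(680,595),interpolation=cv2.INTER_CUBIC))
for nme in ('bob',):
  pass
o=ctrl.get_obs(); print(R.from_euler('xyz',o['eef_rot']).as_matrix().round(3))
E
```

```text
hub [ 0.60654653 -0.26446263  0.181     ]
ball [ 0.6769 -0.2266  0.169 ] 0.0799 28.2 0.183
ball [ 0.6086 -0.342   0.169 ] 0.0776 -88.5 0.183
ball [ 0.5424 -0.2258  0.169 ] 0.0749 148.9 0.185
hubtop 0.18135061202867597
die [ 0.56430501 -0.28487327  0.05      ] -0.04691309031199255 -0.0003187848793607777
tab [ 0.42390198 -0.30842808  0.063     ] -0.1838475948391154
tab [ 0.45534702 -0.36899985  0.063     ] -0.1814235382724097
side tab 342 [[-0.1807 -0.039   0.0302]
 [-0.18   -0.0248  0.0321]
 [-0.1785 -0.0089  0.0431]
 [-0.1416  0.0209  0.0616]
 [-0.1314  0.0388  0.0632]]
wheel z 691 [0.1516 0.1719 0.1823]
[[ 0.965  0.262 -0.   ]
 [ 0.262 -0.965  0.001]
 [ 0.    -0.001 -1.   ]]
```

View pics/sidec.png

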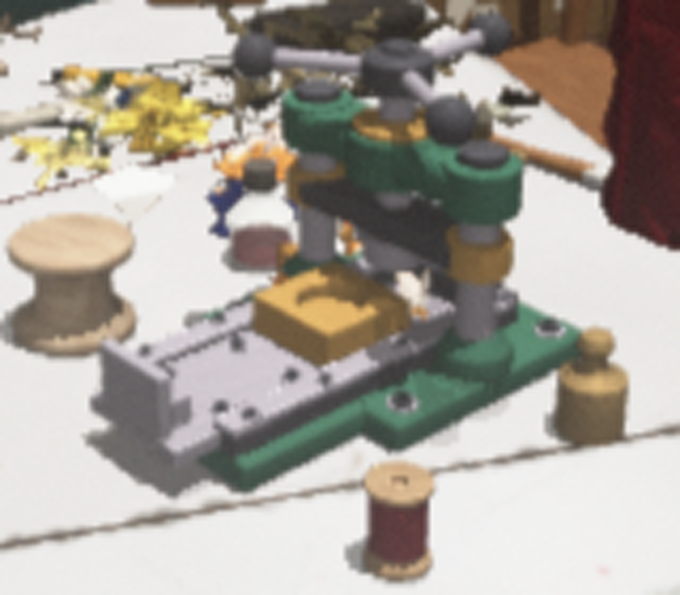

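The side crop shows the slide about 45 mm short, a clean tab face at (135,390) in the crop, and the wheel high above the bridge. I take the press axis as (0.6075,-0.2635) with yaw 25.4°. I close the fingers, fly to a point outside the tab and then lower.

The manual's scale: shifts go in shares of 50 cm and turns go in shares of pi rad. Converting my numbers, 291 mm / 500 = 0.582, 270 mm / 500 = 0.54, -0.178 rad / 3.1416 = -0.0567.

arm_command(
  plan=[
    [[0.07,-0.024,0,0,0,-0.0191,1],[0.15,-0.05,0,0,0,-0.0382,1],[0.23,-0.076,0,0,0,-0.0567,1],[0.31,-0.102,0,0,0,-0.0567,1],[0.39,-0.128,0,0,0,-0.0567,1],[0.47,-0.154,0,0,0,-0.0567,1],[0.54,-0.178,0,0,0,-0.0567,1],[0.582,-0.192,0.08,0,0,-0.0567,1],[0.582,-0.192,0.16,0,0,-0.0567,1],[0.582,-0.192,0.24,0,0,-0.0567,1],[0.582,-0.192,0.32,0,0,-0.0567,1],[0.582,-0.192,0.322,0,0,-0.0567,1]],
  ],
  squeeze=20,
)

```text
time_s: 1.3
ee_pos: [0.3977, -0.3599, 0.0399]
eef_rot: [-3.134, 0.003, 0.443]
force: [0.0, -0.3, 0.5]
grip_width: 0.0018
grip_force: 0.0
```

Scaled: 74 mm / 500 = 0.148, 70 mm / 500 = 0.14.

arm_command(
  plan=[
    [[0.03,0,0,0,0,0,1],[0.056,0,0,0,0,0,1],[0.068,0,0,0,0,0,1],[0.08,0,0,0,0,0,1],[0.092,0,0,0,0,0,1],[0.104,0,0,0,0,0,1],[0.116,0,0,0,0,0,1],[0.128,0,0,0,0,0,1],[0.14,0,0,0,0,0,1],[0.148,0,0,0,0,0,1]],
  ],
)

```text
time_s: 2.3
ee_pos: [0.4666, -0.331, 0.0458]
eef_rot: [3.14, 0.001, 0.443]
force: [-8.3, -4.1, 8.0]
grip_width: 0.0004
grip_force: 4.8
```

Scaled: 12 mm / 500 = 0.024, 10 mm / 500 = 0.02.

arm_command(
  plan=[
    [[0.006,0,0,0,0,0,1],[0.012,0,0,0,0,0,1],[0.016,0,0,0,0,0,1],[0.02,0,0,0,0,0,1],[0.024,0,0,0,0,0,1],[0.024,0,0,0,0,0,1]],
  ],
)

```text
time_s: 2.9
ee_pos: [0.4774, -0.3259, 0.0457]
eef_rot: [3.14, 0.001, 0.443]
force: [-6.2, -3.9, 5.1]
grip_width: 0.0008
grip_force: 3.3
```

arm_command(
  plan=[
    [[0.002,0,0,0,0,0,1],[0.004,0,0,0,0,0,1],[0.006,0,0,0,0,0,1],[0.008,0,0,0,0,0,1],[0.008,0,0,0,0,0,1]],
  ],
)

```text
time_s: 3.4
ee_pos: [0.478, -0.3255, 0.0457]
eef_rot: [-3.141, 0.006, 0.442]
force: [-30.8, -12.1, 17.5]
grip_width: 0.0004
grip_force: 16.3
```

The stop is met: the force jumps while the tool stands still. I back off, rise and check.

Scaled: -174 mm / 500 = -0.348, -170 mm / 500 = -0.34.

arm_command(
  plan=[
    [[-0.012,0,0,0,0,0,1],[-0.06,0,0,0,0,0,1],[-0.12,0,-0.08,0,0,0,1],[-0.12,0,-0.18,0,0,0,1],[-0.12,0,-0.26,0,0,0,1],[-0.12,0,-0.34,0,0,0,1],[-0.12,0,-0.348,0,0,0,1]],
  ],
)

```text
time_s: 4.1
ee_pos: [0.4282, -0.3501, 0.2244]
eef_rot: [3.133, -0.003, 0.443]
force: [-0.1, -0.6, -0.8]
grip_width: 0.0004
grip_force: 0.0
```

```bash
python3 - <<'E'
from h import *
o=ctrl.get_obs();print(o['ee_pos'],o['eef_rot'],o['force'])
p,d,i=grab('top'); cv2.imwrite('pics/top1.png',cv2.resize(p[120:280,240:420],(675,600),interpolation=cv2.INTER_CUBIC))
p,d,i=grab('side'); cv2.imwrite('pics/side1.png',cv2.resize(p[170:310,260:420],(680,595),interpolation=cv2.INTER_CUBIC))
E
```

```text
[ 0.42815279 -0.35008846  0.22440687] [ 3.13333123 -0.00346219  0.44287808] [-0.09019173 -0.61433248 -0.80091186]
```

View pics/top1.png

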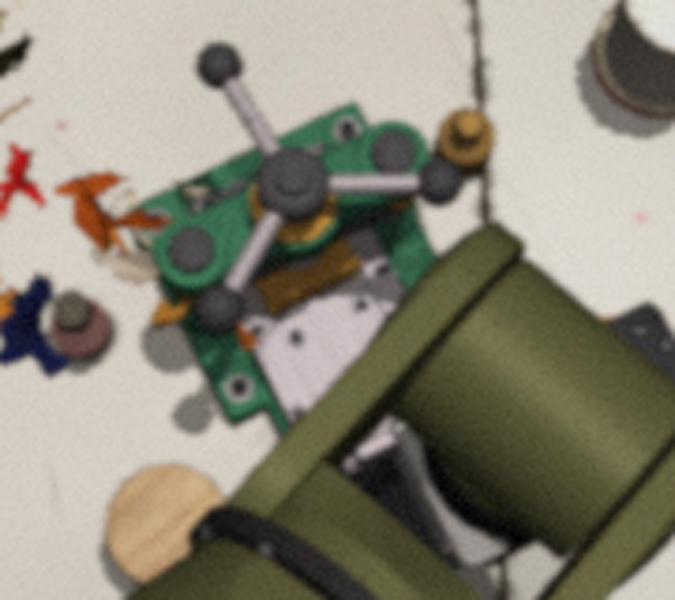

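View pics/side1.png

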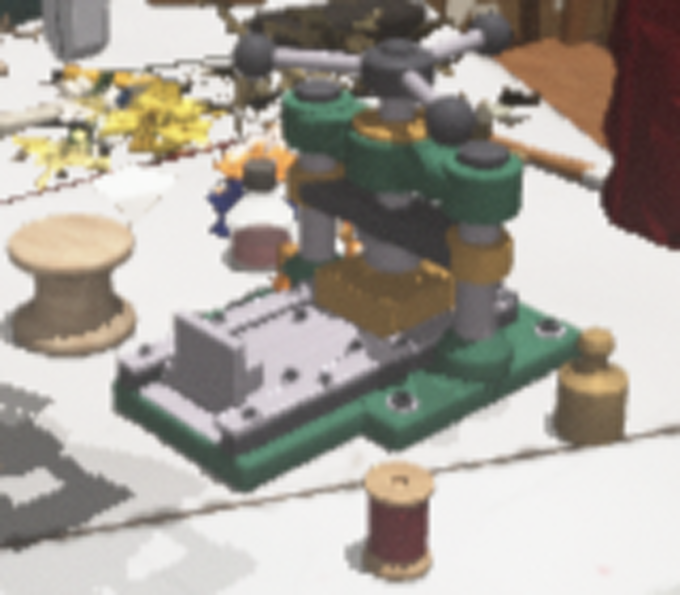

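The slide is home: the die is under the punch and the tab sits inside the bed's end. The arms stand at about 29.5°, -90° and 149.5° in the world frame. I will push the 29.5° arm through one long clockwise sweep, turning the tool with it.

Scaled: 243 mm / 500 = 0.486, 230 mm / 500 = 0.46, -1.642 rad / 3.1416 = -0.5227.

arm_command(
  plan=[
    [[0.05,-0.006,0,0,0,-0.0446,1],[0.1,-0.012,0,0,0,-0.0891,1],[0.15,-0.018,0,0,0,-0.1337,1],[0.2,-0.024,0,0,0,-0.1783,1],[0.25,-0.03,0,0,0,-0.2228,1],[0.3,-0.036,0,0,0,-0.2674,1],[0.344,-0.042,0,0,0,-0.3119,1],[0.386,-0.046,0,0,0,-0.3565,1],[0.426,-0.05,0,0,0,-0.4011,1],[0.46,-0.054,0,0,0,-0.4456,1],[0.486,-0.056,0,0,0,-0.487,1],[0.486,-0.056,0,0,0,-0.5227,1]],
  ],
)

```text
time_s: 5.4
ee_pos: [0.635, -0.2183, 0.2159]
eef_rot: [-3.14, -0.003, 2.092]
force: [-0.1, -0.1, 0.1]
grip_width: 0.0003
grip_force: 0.0
```

```bash
cat > plan.py <<'E'
# tool pose for arm angle phi(deg), offset s: world pos; rows relative to the commanded start pose
from h import *
import sys
H=np.array([.607,-.264])
def pose(phi,s,z,r=.045):
    f=np.radians(phi); u=np.array([np.cos(f),np.sin(f)]); n=np.array([-u[1],u[0]]); return np.r_[H+r*u+s*n,z],f+np.pi/2
def rel(p0,y0,p,y):
    c,s=np.cos(y0),np.sin(y0); d=(p-p0)*1000
    return [round(c*d[0]+s*d[1],1),round(s*d[0]-c*d[1],1),round(-d[2],1),0,0,round(-(y-y0),3),1]
E
python3 - <<'E'
from plan import *
p,d,i=grab('top'); o=ctrl.get_obs(); print(o['ee_pos'],o['eef_rot'],o['time_s'],o['force'])
p0,y0=pose(29.5,.025,.218); print(p0,y0)
E
```

```text
[ 0.63446962 -0.21877671  0.21601632] [-3.13967493e+00 -2.56599978e-03  2.09749902e+00] 5.45 [-0.37343954  0.51146821  0.08867335]
[ 0.63385542 -0.22008205  0.218     ] 2.0856684561332237
```

```bash
python3 - <<'E'
from plan import *
p0=np.array([.6345,-.2193,.217]);y0=2.0912
for phi,s,z in [(29.5,.025,.18),(29.5,.025,.151),(29.5,.025,.151),(26,.018,.151),(22,.014,.151)]+[(22-6*k,.014,.151) for k in range(1,8)]:
    print(rel(p0,y0,*pose(phi,s,z)))
E
```

```text
[np.float64(-0.4), np.float64(-0.9), np.float64(37.0), 0, 0, np.float64(0.006), 1]
[np.float64(-0.4), np.float64(-0.9), np.float64(66.0), 0, 0, np.float64(0.006), 1]
[np.float64(-0.4), np.float64(-0.9), np.float64(66.0), 0, 0, np.float64(0.006), 1]
[np.float64(-10.1), np.float64(0.0), np.float64(66.0), 0, 0, np.float64(0.067), 1]
[np.float64(-17.4), np.float64(0.4), np.float64(66.0), 0, 0, np.float64(0.136), 1]
[np.float64(-22.3), np.float64(1.0), np.float64(66.0), 0, 0, np.float64(0.241), 1]
[np.float64(-27.2), np.float64(1.0), np.float64(66.0), 0, 0, np.float64(0.346), 1]
[np.float64(-32.1), np.float64(0.5), np.float64(66.0), 0, 0, np.float64(0.451), 1]
[np.float64(-36.9), np.float64(-0.5), np.float64(66.0), 0, 0, np.float64(0.555), 1]
[np.float64(-41.6), np.float64(-2.0), np.float64(66.0), 0, 0, np.float64(0.66), 1]
[np.float64(-46.2), np.float64(-3.9), np.float64(66.0), 0, 0, np.float64(0.765), 1]
[np.float64(-50.5), np.float64(-6.4), np.float64(66.0), 0, 0, np.float64(0.869), 1]
```

Scaled: 66 mm / 500 = 0.132, -50.5 mm / 500 = -0.101, 0.66 rad / 3.1416 = 0.2101.

arm_command(
  plan=[
    [[0,-0.002,0.074,0,0,0,1],[0,-0.002,0.132,0,0,0,1],[0,-0.002,0.132,0,0,0,1],[-0.02,0,0.132,0,0,0.0223,1],[-0.034,0.001,0.132,0,0,0.0446,1],[-0.044,0.002,0.132,0,0,0.0764,1],[-0.054,0.002,0.132,0,0,0.1114,1],[-0.064,0.001,0.132,0,0,0.1432,1],[-0.074,-0.001,0.132,0,0,0.1783,1],[-0.083,-0.004,0.132,0,0,0.2101,1],[-0.092,-0.008,0.132,0,0,0.2451,1],[-0.101,-0.013,0.132,0,0,0.2769,1]],
  ],
)

```text
time_s: 6.65
ee_pos: [0.6537, -0.2665, 0.1531]
eef_rot: [-3.141, -0.001, 1.209]
force: [0.8, 4.4, -3.0]
grip_width: 0.0004
grip_force: 1.8
```

```bash
cat >> plan.py <<'E'
def cmd(p0,y0,row):
    c,s=np.cos(y0),np.sin(y0); x,y,z=np.array(row[:3])/1000
    return p0+np.array([c*x+s*y,s*x-c*y,-z]), y0-row[5]
E
python3 - <<'E'
from plan import *
o=ctrl.get_obs(); print(o['ee_pos'],o['eef_rot'],o['time_s'],o['force'])
p,y=cmd(np.array([.6345,-.2193,.217]),2.0912,[-50.5,-6.5,66,0,0,.87]); print(p,y)
for phi,z in [(-20-6*k,.151-.0003*k) for k in range(1,13)]: print([float(v) for v in rel(p,y,*pose(phi,.014,z))])
p,d,i=grab('top'); cv2.imwrite('pics/top2.png',cv2.resize(p[120:280,240:420],(675,600),interpolation=cv2.INTER_CUBIC))
E
```

```text
[ 0.65372956 -0.26646313  0.15305841] [-3.14127383e+00 -9.57539941e-04  1.20913863e+00] 6.65 [ 0.80311889  4.37753617 -3.02584146]
[ 0.65397062 -0.26634673  0.151     ] 1.2212
[-4.6, 1.3, 0.3, 0.0, 0.0, 0.104, 1.0]
[-9.5, 2.0, 0.6, 0.0, 0.0, 0.209, 1.0]
[-14.4, 2.2, 0.9, 0.0, 0.0, 0.314, 1.0]
[-19.4, 1.9, 1.2, 0.0, 0.0, 0.418, 1.0]
[-24.2, 1.0, 1.5, 0.0, 0.0, 0.523, 1.0]
[-29.0, -0.3, 1.8, 0.0, 0.0, 0.628, 1.0]
[-33.6, -2.1, 2.1, 0.0, 0.0, 0.733, 1.0]
[-37.9, -4.4, 2.4, 0.0, 0.0, 0.837, 1.0]
[-42.0, -7.1, 2.7, 0.0, 0.0, 0.942, 1.0]
[-45.8, -10.3, 3.0, 0.0, 0.0, 1.047, 1.0]
[-49.3, -13.8, 3.3, 0.0, 0.0, 1.151, 1.0]
[-52.3, -17.7, 3.6, 0.0, 0.0, 1.256, 1.0]
```

View pics/top2.png

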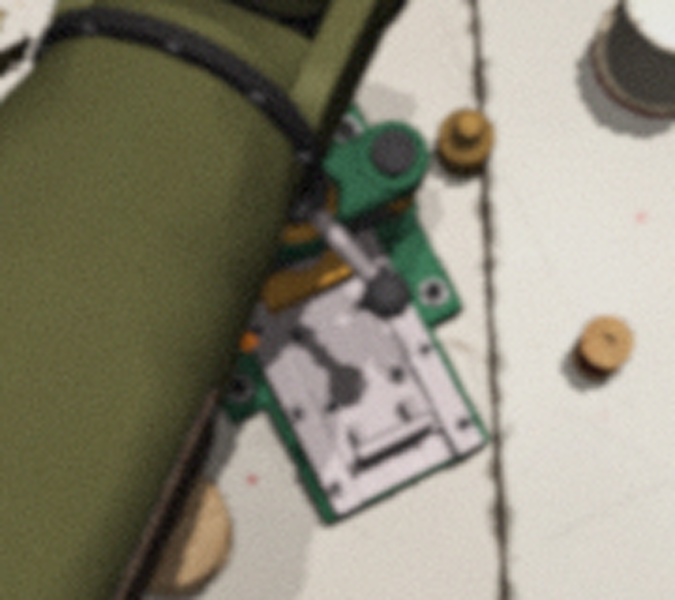

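The wheel follows: the arm's ball has moved from -90° to about -140°. I carry on.

Scaled: -52.5 mm / 500 = -0.105, -49.5 mm / 500 = -0.099, 1.26 rad / 3.1416 = 0.4011.

arm_command(
  plan=[
    [[-0.009,0.003,0.001,0,0,0.0318,1],[-0.019,0.004,0.002,0,0,0.0668,1],[-0.029,0.004,0.002,0,0,0.0987,1],[-0.039,0.004,0.003,0,0,0.1337,1],[-0.048,0.002,0.003,0,0,0.1655,1],[-0.058,-0.001,0.004,0,0,0.2005,1],[-0.067,-0.004,0.004,0,0,0.2324,1],[-0.076,-0.009,0.004,0,0,0.2674,1],[-0.084,-0.014,0.004,0,0,0.2992,1],[-0.092,-0.021,0.004,0,0,0.3342,1],[-0.099,-0.028,0.004,0,0,0.3661,1],[-0.105,-0.035,0.004,0,0,0.4011,1]],
  ],
)

```text
time_s: 7.9
ee_pos: [0.6191, -0.31, 0.1513]
eef_rot: [3.141, -0.001, -0.048]
force: [2.9, 0.7, -1.7]
grip_width: 0.0004
grip_force: 1.5
```

```bash
python3 - <<'E'
from plan import *
o=ctrl.get_obs(); print(o['ee_pos'],o['eef_rot'],o['time_s'],o['force'])
p,y=cmd(np.array([.6345,-.2193,.217]),2.0912,[-50.5,-6.5,66,0,0,.87]); p,y=cmd(p,y,[-52.5,-17.5,2,0,0,1.26]);print(p,y,np.degrees(y)-90)
for phi,z in [(-92-5*k,max(.1455,.149-.0005*k)) for k in range(1,13)]: print([float(v) for v in rel(p,y,*pose(phi,.014,z))],phi)
E
```

```text
[ 0.61908152 -0.30998639  0.1512912 ] [ 3.14141866e+00 -1.25801846e-03 -4.84205992e-02] 7.9 [ 2.89775714  0.66155665 -1.66302455]
[ 0.61954695 -0.30967699  0.149     ] -0.038799999999999946 -92.22307624510759
[-4.1, 0.9, 0.5, 0.0, 0.0, 0.083, 1.0] -97
[-8.2, 1.6, 1.0, 0.0, 0.0, 0.171, 1.0] -102
[-12.2, 1.9, 1.5, 0.0, 0.0, 0.258, 1.0] -107
[-16.4, 1.9, 2.0, 0.0, 0.0, 0.345, 1.0] -112
[-20.5, 1.6, 2.5, 0.0, 0.0, 0.432, 1.0] -117
[-24.5, 0.9, 3.0, 0.0, 0.0, 0.52, 1.0] -122
[-28.5, -0.2, 3.5, 0.0, 0.0, 0.607, 1.0] -127
[-32.3, -1.6, 3.5, 0.0, 0.0, 0.694, 1.0] -132
[-36.1, -3.4, 3.5, 0.0, 0.0, 0.782, 1.0] -137
[-39.6, -5.4, 3.5, 0.0, 0.0, 0.869, 1.0] -142
[-43.0, -7.8, 3.5, 0.0, 0.0, 0.956, 1.0] -147
[-46.1, -10.4, 3.5, 0.0, 0.0, 1.043, 1.0] -152
```

Scaled: -32.5 mm / 500 = -0.065, -28.5 mm / 500 = -0.057, 0.52 rad / 3.1416 = 0.1655.

arm_command(
  plan=[
    [[-0.008,0.002,0.002,0,0,0.0255,1],[-0.016,0.003,0.004,0,0,0.0541,1],[-0.024,0.004,0.006,0,0,0.0828,1],[-0.033,0.004,0.008,0,0,0.1114,1],[-0.041,0.003,0.008,0,0,0.1369,1],[-0.049,0.002,0.009,0,0,0.1655,1],[-0.057,0,0.01,0,0,0.1942,1],[-0.065,-0.003,0.01,0,0,0.2196,1]],
  ],
)

```text
time_s: 8.7
ee_pos: [0.5868, -0.3072, 0.1466]
eef_rot: [-3.141, -0.002, -0.738]
force: [3.8, -2.2, -1.8]
grip_width: 0.0006
grip_force: 1.5
```

```bash
python3 - <<'E'
from plan import *
o=ctrl.get_obs(); print(o['ee_pos'],o['eef_rot'],o['time_s'],o['force'],o['qpos'])
p,y=cmd(np.array([.6345,-.2193,.217]),2.0912,[-50.5,-6.5,66,0,0,.87]); p,y=cmd(p,y,[-52.5,-17.5,2,0,0,1.26]);p,y=cmd(p,y,[-32.5,-1.5,5,0,0,.69]);print(p,y,np.degrees(y)-90)
for phi in range(-134,-156,-2): print([float(v) for v in rel(p,y,*pose(phi,.014,.1445))],phi)
E
```

```text
[ 0.58682551 -0.30720122  0.14659137] [-3.14104703e+00 -1.98916180e-03 -7.38015029e-01] 8.7 [ 3.84757752 -2.17012204 -1.76112927] [-5.37608677e-01  5.98073575e-01  1.23265982e+00  1.43623246e-04
  1.30880129e+00  1.77116508e+00]
[ 0.58712959 -0.30691743  0.144     ] -0.7287999999999999 -131.7571641091344
[-1.5, 0.3, -0.5, 0.0, 0.0, 0.039, 1.0] -134
[-3.1, 0.7, -0.5, 0.0, 0.0, 0.074, 1.0] -136
[-4.7, 1.0, -0.5, 0.0, 0.0, 0.109, 1.0] -138
[-6.4, 1.3, -0.5, 0.0, 0.0, 0.144, 1.0] -140
[-8.0, 1.5, -0.5, 0.0, 0.0, 0.179, 1.0] -142
[-9.6, 1.7, -0.5, 0.0, 0.0, 0.214, 1.0] -144
[-11.3, 1.8, -0.5, 0.0, 0.0, 0.249, 1.0] -146
[-12.9, 1.9, -0.5, 0.0, 0.0, 0.283, 1.0] -148
[-14.5, 1.9, -0.5, 0.0, 0.0, 0.318, 1.0] -150
[-16.2, 1.8, -0.5, 0.0, 0.0, 0.353, 1.0] -152
[-17.8, 1.7, -0.5, 0.0, 0.0, 0.388, 1.0] -154
```

Scaled: -10.5 mm / 500 = -0.021, -1.5 mm / 500 = -0.003, 0.23 rad / 3.1416 = 0.0732.

arm_command(
  plan=[
    [[-0.003,0.001,0,0,0,0.0127,1],[-0.006,0.001,0,0,0,0.0223,1],[-0.009,0.002,0,0,0,0.035,1],[-0.013,0.003,0,0,0,0.0446,1],[-0.016,0.003,0,0,0,0.0573,1],[-0.019,0.003,0,0,0,0.0668,1],[-0.021,0.004,0,0,0,0.0732,1]],
  ],
)

```text
time_s: 9.4
ee_pos: [0.5774, -0.3016, 0.146]
eef_rot: [-3.141, -0.001, -0.966]
force: [3.2, -1.6, -1.3]
grip_width: 0.0004
grip_force: 1.3
```

Scaled: -4 mm / 500 = -0.008, -3 mm / 500 = -0.006, 0.08 rad / 3.1416 = 0.0255.

arm_command(
  plan=[
    [[-0.002,0.0004,0,0,0,0.0064,1],[-0.004,0.0008,0,0,0,0.0127,1],[-0.006,0.001,0,0,0,0.0191,1],[-0.008,0.0014,0,0,0,0.0255,1]],
  ],
)

```text
time_s: 9.8
ee_pos: [0.5744, -0.2986, 0.1456]
eef_rot: [3.142, -0.0, -1.047]
force: [1.5, -2.5, -0.5]
grip_width: 0.0006
grip_force: 1.4
```

Scaled: -4 mm / 500 = -0.008, -3 mm / 500 = -0.006, 0.08 rad / 3.1416 = 0.0255.

arm_command(
  plan=[
    [[-0.002,0.0004,0,0,0,0.0064,1],[-0.004,0.0008,0,0,0,0.0127,1],[-0.006,0.001,0,0,0,0.0191,1],[-0.008,0.0014,0,0,0,0.0255,1]],
  ],
)

```text
time_s: 10.2
ee_pos: [0.5717, -0.2954, 0.1453]
eef_rot: [3.141, 0.0, -1.127]
force: [0.8, -2.5, -1.8]
grip_width: 0.0006
grip_force: 1.5
```

Scaled: -4 mm / 500 = -0.008, -3 mm / 500 = -0.006, 0.08 rad / 3.1416 = 0.0255.

arm_command(
  plan=[
    [[-0.002,0.0004,0,0,0,0.0064,1],[-0.004,0.0008,0,0,0,0.0127,1],[-0.006,0.001,0,0,0,0.0191,1],[-0.008,0.0014,0,0,0,0.0255,1]],
  ],
)

```text
time_s: 10.6
ee_pos: [0.5696, -0.2927, 0.1453]
eef_rot: [-3.141, -0.001, -1.207]
force: [4.2, -9.6, -5.4]
grip_width: 0.0005
grip_force: 4.8
```

The force is rising, so the punch has met the die floor. I lean on it.

arm_command(
  plan=[
    [[-0.001,0,0,0,0,0,1],[-0.002,0,0,0,0,0,1],[-0.003,0,0,0,0,0,1],[-0.003,0,0,0,0,0,1],[-0.003,0,0,0,0,0,1]],
  ],
)

```text
time_s: 11.1
ee_pos: [0.5693, -0.2921, 0.1453]
eef_rot: [-3.141, -0.003, -1.207]
force: [6.8, -12.2, -6.8]
grip_width: 0.0005
grip_force: 6.6
```

Scaled: -1 mm / 500 = -0.002, -0.5 mm / 500 = -0.001.

arm_command(
  plan=[
    [[-0.001,0,0,0,0,0,1],[-0.002,0,0,0,0,0,1],[-0.002,0,0,0,0,0,1],[-0.002,0,0,0,0,0,1],[-0.002,0,0,0,0,0,1]],
  ],
)

```text
time_s: 11.6
ee_pos: [0.5691, -0.2917, 0.1453]
eef_rot: [-3.141, -0.004, -1.207]
force: [8.5, -15.5, -8.9]
grip_width: 0.0008
grip_force: 8.2
```

Seated with about 18 N at the arm and hardly any motion. I back off and rise.

Scaled: -220 mm / 500 = -0.44, -180 mm / 500 = -0.36.

arm_command(
  plan=[
    [[0.004,0,0,0,0,0,1],[0.012,0,0,0,0,0,1],[0.032,0,0,0,0,0,1],[0.032,0,-0.06,0,0,0,1],[0.032,0,-0.14,0,0,0,1],[0.08,-0.12,-0.22,0,0,0,1],[0.08,-0.2,-0.22,0,0,0,1],[0.08,-0.28,-0.22,0,0,0,1],[0.08,-0.36,-0.22,0,0,0,1],[0.08,-0.44,-0.22,0,0,0,1],[0.08,-0.44,-0.22,0,0,0,1],[0.08,-0.44,-0.22,0,0,0,1]],
  ],
)

```text
time_s: 12.8
ee_pos: [0.7746, -0.2419, 0.2438]
eef_rot: [-3.14, 0.0, -1.203]
force: [0.4, -1.0, -0.6]
grip_width: 0.0006
grip_force: 0.0
```

```bash
python3 - <<'E'
from h import *
o=ctrl.get_obs(); print(o['ee_pos'],o['eef_rot'],o['time_s'],o['force'])
p,d,i=grab('side'); cv2.imwrite('pics/side3.png',cv2.resize(p[170:310,260:420],(680,595),interpolation=cv2.INTER_CUBIC))
E
```

```text
[ 0.77455331 -0.2419246   0.24377859] [-3.14028614e+00  1.58589478e-04 -1.20279337e+00] 12.8 [ 0.37244673 -1.00496113 -0.5858874 ]
```

View pics/side3.png

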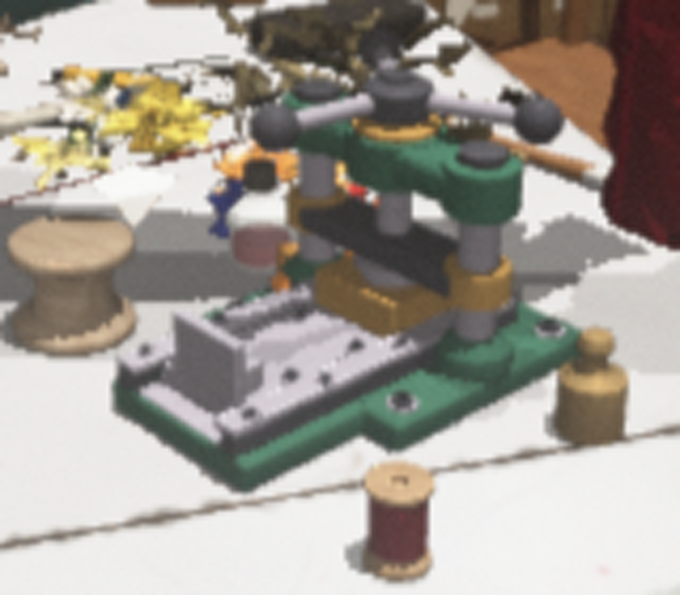

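The press is closed: the crosshead is down on the die, the slide is home and the bystanders are unmoved. The arm is clear and at rest.

```bash
python3 -c "
from station import ctrl
print(ctrl.get_obs()['joint_vel'].round(3)); print(ctrl.hand_in())"
```

```text
[-0.03  -0.065 -0.038 -0.006 -0.008 -0.006]
the job is handed in; nothing more can be done
None
```

I handed the job in at about 13 s with the slide pushed home, the punch wound down onto the die floor with about 18 N on the wheel arm, the arm clear of the press and the bystanders undisturbed in the last picture; the hand-in gave no verdict.

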